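Pop the wide hatch of a bench incubator with one press

TASK

Two bench incubators stand side by side. With a fingertip, press the wide hatch in once, all the way down near its front edge, then let go so that its push-push latch pops it open; do not press it shut again, and pick nothing up. Keep clear of it and watch for at least two seconds that it stays wide open by itself; leave the narrow hatch shut and everything else on the bench where it stands.

Things in the scene. Friction and masses are not known exactly. Their poses are not given: they have to be found in the camera images.
- wide_unit: incubator with the wide hatch, white housing 180 (x) x 160 (y) x 110 mm high, fixed to the bench. Origin: centre of its underside; z up; its -x axis is the front, the rear is +x. The hatch lies flush in its top, with a 2 mm gap at each side; beside the hatch the top is 23 mm wide at each side, behind it is a 56 mm deep rear bay with a black blank display. The front wall under the hatch's front edge is low, so nothing is in the way of a press at the front edge.
- wide_hatch_press (a point): where to press: the middle of a thin ring mark on the top face of the wide hatch, 18 mm behind its front edge, 100 mm from the hinge. At 110 mm above the bench when shut. It moves with the hatch; its z axis points out of the hatch's top face.
- wide_hatch_hinge (a point): middle of the wide hatch's hinge axis, at its rear edge, 107 mm above the bench. The hinge axis is this frame's y.
- wide_hatch (a joint): angle of the wide hatch: grey plate, 118 mm from hinge to front edge, 110 mm wide, 6 mm thick. 0 = shut and latched, grows as it opens up and rearward, 1.2 = fully open, -0.1 = pressed in to its hard lower stop. The latch lets go once pressed in beyond -0.08 (8 mm at the ring mark; 10 mm to the stop; about 3 N there) and released. A damped spring then opens it fully in 1 to 2 s.
- wide_hatch_edge (a point): middle of the front edge of the wide hatch's top face, moves with it. It rises behind the leaving finger, with about 2 N, from 0.11 to about 0.22 m above the bench, moving rearward; the way up and to the front stays free. If the open hatch is pushed shut again, it latches shut.
- wide_hatch_mark (a joint): drag pointer inside the wide unit, out of sight and reach: a slide (m) at 0 which the opening hatch pushes along, to about 0.010 at full opening, and which stays there. It records that the hatch has been open.
- narrow_unit: incubator with the narrow hatch, white housing 180 (x) x 100 (y) x 110 mm high, fixed to the bench. Origin: centre of its underside; -x is the front. To be left alone. Which of the two units stands left changes.
- narrow_hatch (a joint): angle of the narrow hatch (118 mm from hinge to front edge, 50 mm wide), same latch and meaning as the wide hatch. Stays shut.
- vial: loose clear capped vial, 28 mm diameter, 55 mm high, standing upright in front of the units. Origin: centre of its underside.
- tube_rack: loose blue tube rack 100 x 160 mm, 67 mm high over the caps of its tubes, at the robot's right. Origin: centre of its underside.
- tip_box: loose green pipette-tip box 85 x 125 x 75 mm, at the robot's left. Origin: centre of its underside.

How it is judged:
By the outcome, as a careful person would: the job done as asked, in the order asked, and still so for the second after the job is handed in, with the robot touching nothing.
It also fails if it takes over 42 s, if anything falls off the work surface, if the arm or the gripper's body presses on something with over 40 N, if the wrist force passes 120 N, or if a joint passes its speed limit or range.

ROBOT

A 6-joint arm with a two-finger parallel gripper is mounted at the origin on the work surface. World frame = base frame: x ahead of the robot, y to its left, z up, the work surface at z = 0. Lengths are in mm, angles in rad, forces in N, time in s.
With the tool pointing down it reaches from about 275 to 1000 mm from the base axis. Payload 8.4 kg.
Tool frame: the origin (TCP) lies at the very end of the fingers, on their centre line; the grasp point (between the pads) lies 19 mm behind it; z points along the fingers, y is the direction in which the jaws open and shut (so a half turn about z gives the same grasp; the last joint's range is limited). The gripper opens to 85 mm and grips with 20 to 120 N. Pads are 22 mm wide; open, the fingers measure 114 mm over their backs; the gripper's body (76 mm by 85 mm) begins 54 mm behind the grasp point. The pads swing forward as they close: fully open they stand 13 mm farther back than shut.
Start: joints at [1.226, 0.353, 1.633, -0, 1.155, -0.002], TCP at [210.077, 588.639, 231.281] pointing down, gripper open.
Joint ranges: [-2.63, 2.63], [-0.92, 2.1], [0.06, 2.66], [-1.3, 4.44], [0, 2.69], [-3.02, 3.02]. Speed limits (rad/s): [2.22, 2.22, 2.79, 3.14, 3.14, 3.14].

INTERFACE

Orientations are given as [roll, pitch, yaw] about the fixed x, y, z axes, in that order (R = Rz(yaw) Ry(pitch) Rx(roll)).
In Python, from rig import sense, grab_frame, sign_off, masks_of gives the robot as it stands. The module is installed in compiled form; this text tells all that it offers.
- The arm moves only by the shell command python3 -m inch 'ROWS' [FORCE]. ROWS is JSON, a list of rows, each an object of numbers: "gripper": the finger opening in m, from 0 to 0.0854; "tx", "ty", "tz": the shift along the tool's x, y, z in m; "spin": the turn about the tool's z in degrees. In form: [{"gripper": .., "tx": .., "ty": .., "tz": .., "spin": ..}, ...]. A call has exactly 8 rows; each row shifts and turns the commanded pose from where the row before left it, along the tool's axes as they then stand; what a row does not reach is not made up. A row lasts 1/10 s, in which the tool goes at most 50 mm and 8.59 degrees, less where a joint would pass 70% of its speed; a pose out of reach is approached as far as the arm can. A call is refused whole if a number of a shift passes 0.05 or a number of a turn 8.59, either way. A call with a gripper value outside its range is refused whole. The fingers move at their own pace and stop on an object; FORCE is the grip in N (left out, the last holds). Time passes only in rows, so rows that do not move let the fingers close, or fill a call up. It gives the time, the measured TCP pose, the force and the opening at its end, in the units of the state.
- sense(): the state, without advancing time (a new reading comes with each control period).
- grab_frame(name): name is "side" or "top" or "wrist"; returns a dict with "pixels" (480x640x3 uint8, red, green, blue), "K" (3x3 intrinsics, pixels), "extrinsics" (4x4, takes a point from camera to world coordinates). Camera axes: x right, y down, z forward; pixel columns grow to the right and rows downward; lengths in mm; the calibration is good to about 2 mm. A picture is of the moment at which its call begins. There is no depth.
- sign_off(): hands the job in, once; it reports no verdict.
Trained networks look in the newest picture that a camera, given by its name, has taken for a name from the list of things; names that differ only in an ending like _2 or _b are one class to them, and where a whole thing is asked for, a point or a joint stands for the part that bears it (a point fixed in the world has none). Each returns a list of dicts, best first, with "conf" (0 to 1); they miss things now and then, are a little off and sometimes report something else, mostly with a low value. They report only what shows in the picture. A call takes as long as a camera call.
- masks_of(camera, target): "pixels" (480x640 bool, what is visible of it) and "centre" ([row, column] in pixels, amid what is visible of it).
The state is a dict: "clock": time; "qpos": joint angles; "qvel": joint speeds; "joint_efforts": joint torques, N m; "eef_pos": TCP position; "tcp_rot": TCP orientation; "contact_force": force on the tool from outside, world axes, zero at the start; "wrist_torque": the same for the moment, N m; "opening": opening from 0.0 (shut) to 1.0 (fully open).
Only numpy, scipy, OpenCV 4.12 (cv2) and the standard library are available. Lean on these libraries where they do the work, as an engineer would, in place of code of your own. Each camera call takes 0.05 s, during which the arm holds its last target.

## Working session

There is one attempt and no reset: what is moved stays moved. The work goes in short steps, Python scripts to look and compute and a shell command to move; the robot and the scene stay as the last step left them, time stands still between calls to the robot, and variables do not carry over. Pictures are saved under pics/ and viewed, and the job is handed in when it is done.

```bash
mkdir -p pics; python3 - <<'E'
from rig import *
import cv2,numpy as np
s=sense();print({k:np.round(v,3).tolist() for k,v in s.items()})
for n in["top","side"]:
    f=grab_frame(n);cv2.imwrite(f"pics/{n}0.png",f["pixels"][...,::-1])
    print(n,f["K"].tolist(),np.round(f["extrinsics"],3).tolist())
    for t in["wide_hatch","narrow_hatch","wide_hatch_press","wide_unit","vial","tube_rack","tip_box"]:
        print(t,[(round(d["conf"],2),np.round(d["centre"],1).tolist(),int(d["pixels"].sum())) for d in masks_of(n,t)][:3])
E
```

```text
{'clock': 0.0, 'qpos': [1.226, 0.354, 1.634, 0.0, 1.155, -0.002], 'qvel': [-0.0, -0.001, 0.001, -0.0, -0.0, 0.001], 'joint_efforts': [0.002, -60.525, -34.207, 0.0, 0.009, -0.0], 'eef_pos': [209.91, 588.175, 230.543], 'tcp_rot': [-3.14, -0.0, 2.799], 'contact_force': [-0.212, 0.981, -0.658], 'wrist_torque': [0.03, 0.054, 0.022], 'opening': 0.999}
top [[603.8333313651223, 0.0, 311.9770941689049], [0.0, 603.8333313651223, 244.85245613058635], [0.0, 0.0, 1.0]] [[0.024, -0.981, 0.195, 191.802], [-1.0, -0.021, 0.017, -19.599], [-0.013, -0.195, -0.981, 1843.361], [0.0, 0.0, 0.0, 1.0]]
wide_hatch [(0.85, [222.4, 381.8], 1506)]
narrow_hatch [(0.83, [250.0, 239.8], 662)]
wide_hatch_press [(0.93, [220.4, 382.9], 1541)]
wide_unit [(0.7, [219.5, 380.9], 3767), (0.51, [257.0, 141.2], 1436)]
vial [(0.2, [219.3, 381.8], 1587)]
tube_rack [(0.93, [253.3, 485.0], 1888)]
tip_box [(0.73, [256.3, 140.2], 1517)]
side [[439.3284941917639, 0.0, 320.4324484781301], [0.0, 439.3284941917639, 239.69375219044932], [0.0, 0.0, 1.0]] [[0.789, -0.365, 0.495, -29.883], [-0.615, -0.483, 0.623, -687.808], [0.012, -0.796, -0.605, 785.379], [0.0, 0.0, 0.0, 1.0]]
wide_hatch [(0.82, [273.1, 407.2], 1796)]
narrow_hatch [(0.75, [203.3, 275.4], 435)]
wide_hatch_press [(0.82, [271.8, 406.6], 1768)]
wide_unit [(0.76, [280.0, 409.2], 6264)]
vial [(0.57, [285.7, 276.2], 218)]
tube_rack [(0.89, [409.6, 493.5], 5159), (0.45, [284.8, 276.7], 185)]
tip_box [(0.79, [182.4, 220.5], 1311)]
```

View pics/top0.png

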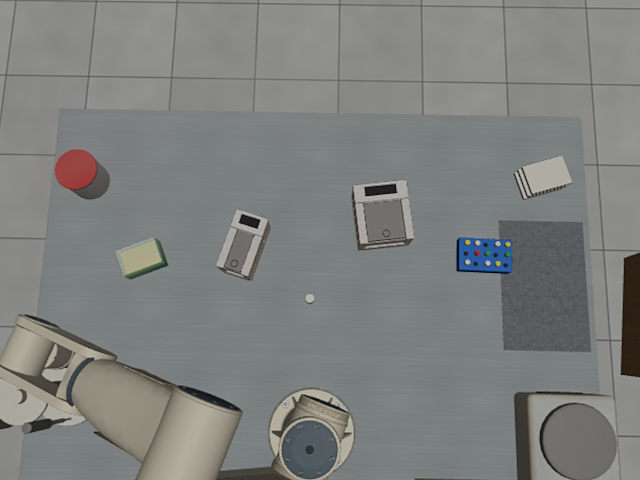

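View pics/side0.png

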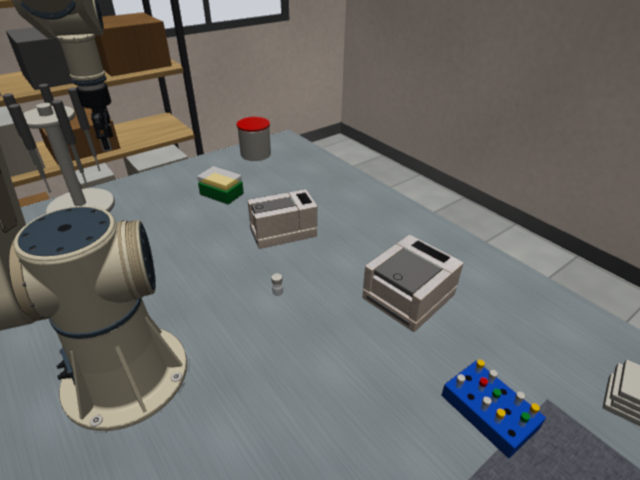

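```bash
cat > h.py <<'E'
import numpy as np,cv2
def ray(f,u,v,z):
    E=np.array(f["extrinsics"]);d=E[:3,:3]@np.linalg.inv(f["K"])@[u,v,1];o=E[:3,3];return o+d*(z-o[2])/d[2]
def proj(f,p):
    E=np.array(f["extrinsics"]);c=np.linalg.inv(E)@[*p,1];q=np.array(f["K"])@c[:3];return q[:2]/q[2]
E
python3 - <<'E'
from rig import *
from h import *
for n in["top","side"]:
    f=grab_frame(n)
    for t,z in[("wide_hatch",110),("narrow_hatch",110),("vial",27),("tip_box",75),("tube_rack",67)]:
        for d in masks_of(n,t)[:1]:
            c,_=cv2.findContours(d["pixels"].astype(np.uint8),0,2);c=max(c,key=cv2.contourArea)[:,0].astype(float)
            P=np.array([ray(f,u,v,z)[:2] for u,v in c],np.float32)
            (a,b,g)=cv2.minAreaRect(P);print(n,t,np.round(a,1),np.round(b,1),round(g,1),np.round(cv2.boxPoints((a,b,g))).tolist())
    if n=="top":
        cv2.imwrite("pics/topz.png",cv2.resize(f["pixels"][150:310,320:460,::-1],None,fx=3.7,fy=3.7,interpolation=2))
    else: cv2.imwrite("pics/sidez.png",cv2.resize(f["pixels"][200:350,320:500,::-1],None,fx=4,fy=4,interpolation=2))
E
```

```text
top wide_hatch [ 617.9 -196.7] [125.2 115.9] 7.4 [[548.0, -147.0], [563.0, -262.0], [687.0, -246.0], [673.0, -131.0]]
top narrow_hatch [517.1 226.2] [ 50.  121.3] 73.1 [[452.0, 220.0], [568.0, 185.0], [582.0, 233.0], [466.0, 268.0]]
top vial [386.   17.3] [30.2 24.1] 1.4 [[371.0, 29.0], [371.0, 5.0], [401.0, 6.0], [401.0, 30.0]]
top tip_box [494.3 521.3] [103.4 136.3] 21.6 [[421.0, 566.0], [471.0, 439.0], [567.0, 477.0], [517.0, 604.0]]
side wide_hatch [ 612.8 -207.5] [132.7 114.7] 7.4 [[540.0, -159.0], [554.0, -273.0], [686.0, -256.0], [671.0, -142.0]]
side narrow_hatch [518.3 220.3] [ 53.8 124.6] 73.6 [[451.0, 212.0], [570.0, 177.0], [586.0, 228.0], [466.0, 264.0]]
side tip_box [479.  471.2] [167.  209.7] 20.9 [[364.0, 539.0], [438.0, 343.0], [594.0, 403.0], [520.0, 599.0]]
side tube_rack [ 505.1 -524.1] [157.9 129.7] 89.0 [[439.0, -602.0], [569.0, -604.0], [571.0, -446.0], [442.0, -444.0]]
```

View pics/topz.png

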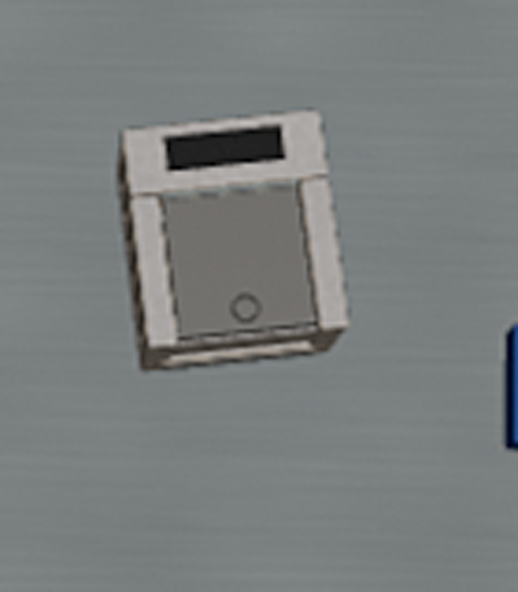

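View pics/sidez.png

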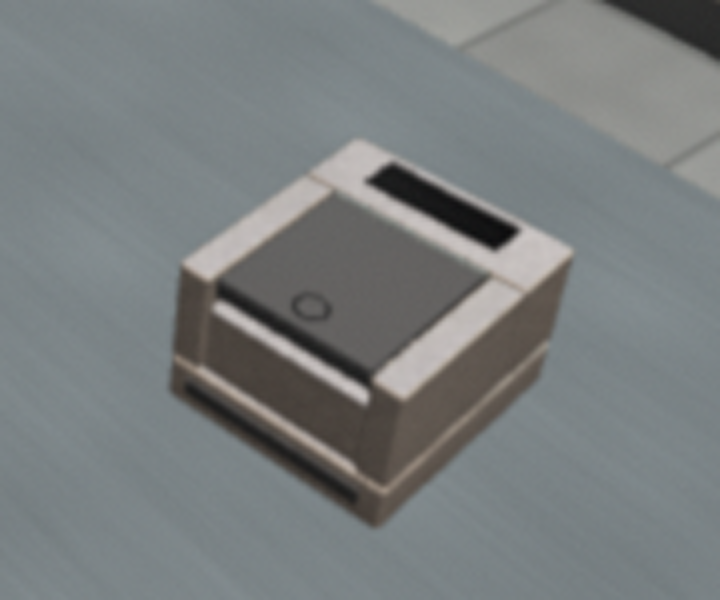

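The wide unit stands on the right. The ring mark is at about (386, 233) in the top image and (397.5, 276.5) in the side image. The vial is at (310, 298) in the top image, and the narrow unit is on the left.

```bash
python3 - <<'E'
from rig import *
from h import *
R={"top":(320+245.5/3.7-.5,150+307.5/3.7-.5),"side":(320+311.5/4-.5,200+307.5/4-.5)}
for n in R:
    f=grab_frame(n);print(n,np.round(ray(f,*R[n],110),1))
f=grab_frame("top")
# display-centre / hatch edges for the yaw
pts=dict(fl=(178.5,339),fr=(316,325),rl=(164,193),rr=(302,184))
P={k:ray(f,320+(x+.5)/3.7-.5,150+(y+.5)/3.7-.5,110)[:2] for k,(x,y) in pts.items()}
print({k:np.round(v) for k,v in P.items()})
a=(P['rl']+P['rr']-P['fl']-P['fr']);print("yaw",np.arctan2(a[1],a[0]))
s=sense();print(s["eef_pos"],s["tcp_rot"],s["qpos"],s["clock"])
E
```

```text
top [ 577.3 -205.   110. ]
side [ 578.4 -208.2  110. ]
{'fl': array([ 550., -152.]), 'fr': array([ 564., -261.]), 'rl': array([ 669., -140.]), 'rr': array([ 679., -251.])}
yaw 0.09700169105279685
[210.07253343 588.61710494 231.26718719] [-3.14155238e+00 -5.30674522e-06  2.79880518e+00] [ 1.22559225e+00  3.52996261e-01  1.63343761e+00  5.69411095e-06
  1.15519907e+00 -2.41889780e-03] 1.55
```

```bash
python3 -m inch '[{"gripper":0,"tx":-0.026,"ty":-0.026,"tz":0,"spin":0},{"gripper":0,"tx":-0.026,"ty":-0.026,"tz":0,"spin":0},{"gripper":0,"tx":-0.026,"ty":-0.026,"tz":0,"spin":0},{"gripper":0,"tx":-0.026,"ty":-0.026,"tz":0,"spin":0},{"gripper":0,"tx":-0.026,"ty":-0.026,"tz":0,"spin":0},{"gripper":0,"tx":-0.026,"ty":-0.026,"tz":0,"spin":0},{"gripper":0,"tx":-0.026,"ty":-0.026,"tz":0,"spin":0},{"gripper":0,"tx":-0.026,"ty":-0.026,"tz":0,"spin":0}]'
python3 -m inch '[{"gripper":0,"tx":-0.026,"ty":-0.026,"tz":0,"spin":0},{"gripper":0,"tx":-0.026,"ty":-0.026,"tz":0,"spin":0},{"gripper":0,"tx":-0.026,"ty":-0.026,"tz":0,"spin":0},{"gripper":0,"tx":-0.026,"ty":-0.026,"tz":0,"spin":0},{"gripper":0,"tx":-0.026,"ty":-0.026,"tz":0,"spin":0},{"gripper":0,"tx":-0.026,"ty":-0.026,"tz":0,"spin":0},{"gripper":0,"tx":-0.026,"ty":-0.026,"tz":0,"spin":0},{"gripper":0,"tx":-0.026,"ty":-0.026,"tz":0,"spin":0}]'
```

```text
clock: 2.35
eef_pos: [336.5, 321.5, 231.5]
tcp_rot: [3.141, 0.0, 2.799]
contact_force: [-0.1, 0.3, 0.1]
opening: 0.003
clock: 3.15
eef_pos: [462.6, 55.5, 231.5]
tcp_rot: [3.141, 0.001, 2.799]
contact_force: [0.2, 0.6, -0.1]
opening: 0.002
```

```bash
python3 -m inch '[{"gripper":0,"tx":-0.028,"ty":-0.030,"tz":0.010,"spin":0},{"gripper":0,"tx":-0.028,"ty":-0.030,"tz":0.010,"spin":0},{"gripper":0,"tx":-0.028,"ty":-0.030,"tz":0.010,"spin":0},{"gripper":0,"tx":-0.028,"ty":-0.030,"tz":0.010,"spin":0},{"gripper":0,"tx":-0.028,"ty":-0.030,"tz":0.010,"spin":0},{"gripper":0,"tx":-0.028,"ty":-0.030,"tz":0.010,"spin":0},{"gripper":0,"tx":-0.028,"ty":-0.029,"tz":0.020,"spin":0},{"gripper":0,"tx":0,"ty":0,"tz":0,"spin":0}]'
python3 - <<'E'
from rig import *
from h import *
s=sense();print(s["eef_pos"],s["contact_force"])
for n in["top","side","wrist"]:
    f=grab_frame(n);p=f["pixels"]
    if n=="top": p=cv2.resize(p[150:310,320:460],None,fx=3.7,fy=3.7,interpolation=2)
    if n=="side": p=cv2.resize(p[170:320,320:500],None,fx=4,fy=4,interpolation=2)
    cv2.imwrite(f"pics/{n}1.png",p[...,::-1])
    print(n,proj(f,s["eef_pos"]),proj(f,[578,-207,110]))
E
```

```text
clock: 3.95
eef_pos: [576.9, -209.5, 148.8]
tcp_rot: [-3.141, -0.001, 2.796]
contact_force: [-0.0, 0.5, 0.0]
opening: -0.004
[ 576.9472647  -209.46300875  148.78288331] [-0.02824512  0.49973833  0.01013911]
top [388.87051224 229.85345688] [386.548225   232.38655693]
side [399.36613289 264.01489108] [396.87074769 276.15211506]
wrist [316.55304475 315.91914195] [322.9605907 276.9811053]
```

View pics/side1.png

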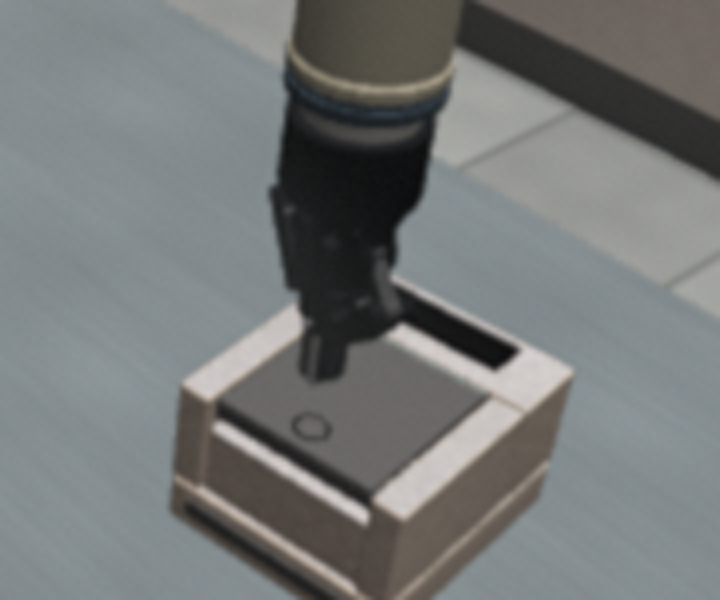

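View pics/wrist1.png

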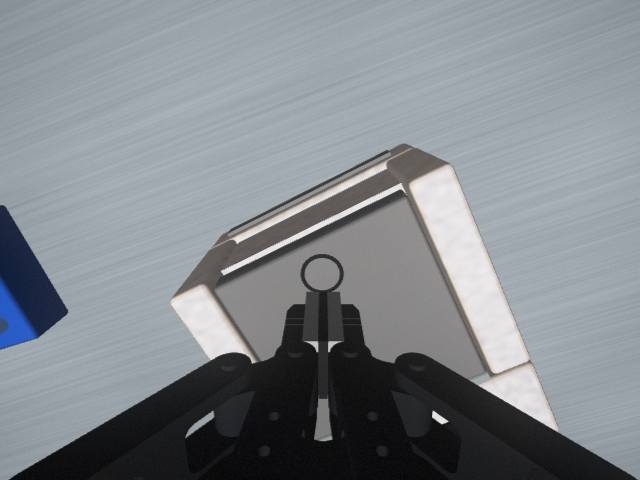

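The wrist view shows the ring at (322, 273), where 578, -207 would project. Next I lower the finger, shifting about 2 mm on the way.

```bash
python3 -m inch '[{"gripper":0,"tx":0.001,"ty":0.002,"tz":0.010,"spin":0},{"gripper":0,"tx":0,"ty":0,"tz":0.010,"spin":0},{"gripper":0,"tx":0,"ty":0,"tz":0.010,"spin":0},{"gripper":0,"tx":0,"ty":0,"tz":0.005,"spin":0},{"gripper":0,"tx":0,"ty":0,"tz":0.0,"spin":0},{"gripper":0,"tx":0,"ty":0,"tz":0,"spin":0},{"gripper":0,"tx":0,"ty":0,"tz":0.00,"spin":0},{"gripper":0,"tx":0,"ty":0,"tz":0,"spin":0}]'
python3 - <<'E'
from rig import *
from h import *
f=grab_frame("side");cv2.imwrite("pics/side2.png",cv2.resize(f["pixels"][170:320,320:500,::-1],None,fx=4,fy=4,interpolation=2))
E
```

```text
clock: 4.9
eef_pos: [576.4, -203.6, 116.7]
tcp_rot: [3.142, 0.001, 2.799]
contact_force: [-0.6, -0.5, -0.7]
opening: 0.003
```

View pics/side2.png

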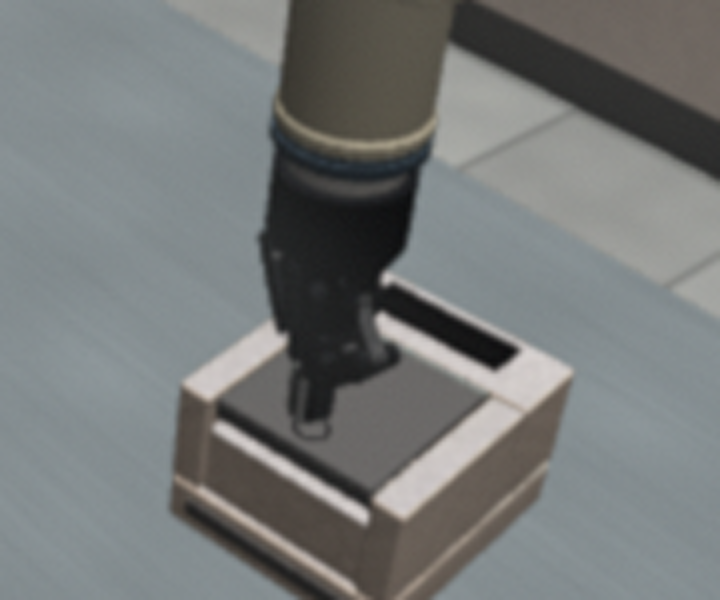

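```bash
python3 -m inch '[{"gripper":0,"tx":-0.001,"ty":-0.003,"tz":0.002,"spin":0},{"gripper":0,"tx":0,"ty":0,"tz":0.002,"spin":0},{"gripper":0,"tx":0,"ty":0,"tz":0.002,"spin":0},{"gripper":0,"tx":0,"ty":0,"tz":0.002,"spin":0},{"gripper":0,"tx":0,"ty":0,"tz":0.002,"spin":0},{"gripper":0,"tx":0,"ty":0,"tz":0.002,"spin":0},{"gripper":0,"tx":0,"ty":0,"tz":0.00,"spin":0},{"gripper":0,"tx":0,"ty":0,"tz":0,"spin":0}]'
```

```text
clock: 5.75
eef_pos: [576.1, -206.7, 104.3]
tcp_rot: [-3.141, 0.0, 2.799]
contact_force: [-0.6, -1.1, 2.6]
opening: 0.002
```

Contact is made, with the finger about 6 mm in. I'll go on slowly to the stop.

```bash
python3 -m inch '[{"gripper":0,"tx":0,"ty":0,"tz":0.001,"spin":0},{"gripper":0,"tx":0,"ty":0,"tz":0.001,"spin":0},{"gripper":0,"tx":0,"ty":0,"tz":0.001,"spin":0},{"gripper":0,"tx":0,"ty":0,"tz":0,"spin":0},{"gripper":0,"tx":0,"ty":0,"tz":0,"spin":0},{"gripper":0,"tx":0,"ty":0,"tz":0,"spin":0},{"gripper":0,"tx":0,"ty":0,"tz":0.00,"spin":0},{"gripper":0,"tx":0,"ty":0,"tz":0,"spin":0}]'
```

```text
clock: 6.55
eef_pos: [576.1, -206.7, 101.3]
tcp_rot: [3.142, 0.0, 2.799]
contact_force: [-0.8, -1.3, 2.2]
opening: -0.001
```

```bash
python3 -m inch '[{"gripper":0,"tx":0,"ty":0,"tz":0.001,"spin":0},{"gripper":0,"tx":0,"ty":0,"tz":0,"spin":0},{"gripper":0,"tx":0,"ty":0,"tz":0.0005,"spin":0},{"gripper":0,"tx":0,"ty":0,"tz":0,"spin":0},{"gripper":0,"tx":0,"ty":0,"tz":0,"spin":0},{"gripper":0,"tx":0,"ty":0,"tz":0,"spin":0},{"gripper":0,"tx":0,"ty":0,"tz":0.00,"spin":0},{"gripper":0,"tx":0,"ty":0,"tz":0,"spin":0}]'
```

```text
clock: 7.35
eef_pos: [576.3, -206.7, 100.4]
tcp_rot: [3.142, 0.001, 2.799]
contact_force: [-2.3, -0.8, 8.9]
opening: -0.002
```

The stop is reached: the force rose to about 9 N. I'll let go, moving up and to the front.

```bash
python3 -m inch '[{"gripper":0,"tx":0,"ty":0,"tz":-0.020,"spin":0},{"gripper":0,"tx":0.010,"ty":-0.005,"tz":-0.040,"spin":0},{"gripper":0,"tx":0.018,"ty":-0.009,"tz":-0.040,"spin":0},{"gripper":0,"tx":0.018,"ty":-0.009,"tz":-0.040,"spin":0},{"gripper":0,"tx":0.030,"ty":-0.015,"tz":-0.030,"spin":0},{"gripper":0,"tx":0.030,"ty":-0.015,"tz":-0.030,"spin":0},{"gripper":0,"tx":0.030,"ty":-0.015,"tz":-0.010,"spin":0},{"gripper":0,"tx":0,"ty":0,"tz":0,"spin":0}]'
python3 - <<'E'
from rig import *
from h import *
f=grab_frame("side");cv2.imwrite("pics/side3.png",f["pixels"][...,::-1])
E
```

```text
clock: 8.15
eef_pos: [422.6, -225.1, 311.5]
tcp_rot: [-3.141, 0.002, 2.798]
contact_force: [-0.2, -0.7, -0.2]
opening: -0.003
```

View pics/side3.png

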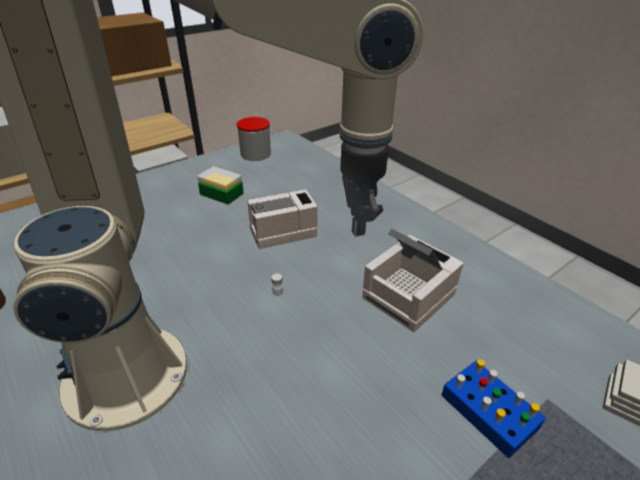

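The hatch is opening, with its plate at about (420, 245), and the arm is clear. Now I wait and watch for more than 2 s once it is fully open.

```bash
Z='not used'; 
python3 -m inch '[{"gripper":0,"tx":0,"ty":0,"tz":0,"spin":0},{"gripper":0,"tx":0,"ty":0,"tz":0,"spin":0},{"gripper":0,"tx":0,"ty":0,"tz":0,"spin":0},{"gripper":0,"tx":0,"ty":0,"tz":0,"spin":0},{"gripper":0,"tx":0,"ty":0,"tz":0,"spin":0},{"gripper":0,"tx":0,"ty":0,"tz":0,"spin":0},{"gripper":0,"tx":0,"ty":0,"tz":0,"spin":0},{"gripper":0,"tx":0,"ty":0,"tz":0,"spin":0}]'
python3 -m inch '[{"gripper":0,"tx":0,"ty":0,"tz":0,"spin":0},{"gripper":0,"tx":0,"ty":0,"tz":0,"spin":0},{"gripper":0,"tx":0,"ty":0,"tz":0,"spin":0},{"gripper":0,"tx":0,"ty":0,"tz":0,"spin":0},{"gripper":0,"tx":0,"ty":0,"tz":0,"spin":0},{"gripper":0,"tx":0,"ty":0,"tz":0,"spin":0},{"gripper":0,"tx":0,"ty":0,"tz":0,"spin":0},{"gripper":0,"tx":0,"ty":0,"tz":0,"spin":0}]'
python3 - <<'E'
from rig import *
import cv2
f=grab_frame("side");cv2.imwrite("pics/side4.png",f["pixels"][...,::-1])
E
python3 -m inch '[{"gripper":0,"tx":0,"ty":0,"tz":0,"spin":0},{"gripper":0,"tx":0,"ty":0,"tz":0,"spin":0},{"gripper":0,"tx":0,"ty":0,"tz":0,"spin":0},{"gripper":0,"tx":0,"ty":0,"tz":0,"spin":0},{"gripper":0,"tx":0,"ty":0,"tz":0,"spin":0},{"gripper":0,"tx":0,"ty":0,"tz":0,"spin":0},{"gripper":0,"tx":0,"ty":0,"tz":0,"spin":0},{"gripper":0,"tx":0,"ty":0,"tz":0,"spin":0}]'
python3 -m inch '[{"gripper":0,"tx":0,"ty":0,"tz":0,"spin":0},{"gripper":0,"tx":0,"ty":0,"tz":0,"spin":0},{"gripper":0,"tx":0,"ty":0,"tz":0,"spin":0},{"gripper":0,"tx":0,"ty":0,"tz":0,"spin":0},{"gripper":0,"tx":0,"ty":0,"tz":0,"spin":0},{"gripper":0,"tx":0,"ty":0,"tz":0,"spin":0},{"gripper":0,"tx":0,"ty":0,"tz":0,"spin":0},{"gripper":0,"tx":0,"ty":0,"tz":0,"spin":0}]'
python3 -m inch '[{"gripper":0,"tx":0,"ty":0,"tz":0,"spin":0},{"gripper":0,"tx":0,"ty":0,"tz":0,"spin":0},{"gripper":0,"tx":0,"ty":0,"tz":0,"spin":0},{"gripper":0,"tx":0,"ty":0,"tz":0,"spin":0},{"gripper":0,"tx":0,"ty":0,"tz":0,"spin":0},{"gripper":0,"tx":0,"ty":0,"tz":0,"spin":0},{"gripper":0,"tx":0,"ty":0,"tz":0,"spin":0},{"gripper":0,"tx":0,"ty":0,"tz":0,"spin":0}]'
python3 - <<'E'
from rig import *
import cv2,numpy as np
a=cv2.imread("pics/side4.png")
f=grab_frame("side");b=f["pixels"][...,::-1]
cv2.imwrite("pics/cmp.png",np.hstack([cv2.resize(x[170:340,230:480],None,fx=1.58,fy=1.58,interpolation=2) for x in(a,b)]))
print(cv2.absdiff(a,np.ascontiguousarray(b))[170:340,230:480].mean())
f=grab_frame("top");cv2.imwrite("pics/top5.png",f["pixels"][...,::-1]);print(sense()["clock"])
E
```

```text
clock: 9.0
eef_pos: [425.1, -224.9, 309.8]
tcp_rot: [3.142, -0.0, 2.799]
contact_force: [-0.4, -0.5, 0.0]
opening: 0.0
clock: 9.8
eef_pos: [425.1, -225.0, 309.8]
tcp_rot: [-3.142, 0.0, 2.799]
contact_force: [-0.6, 0.0, -0.9]
opening: 0.002
clock: 10.65
eef_pos: [425.1, -225.0, 309.8]
tcp_rot: [-3.142, 0.0, 2.799]
contact_force: [0.9, 0.7, 0.6]
opening: -0.002
clock: 11.45
eef_pos: [425.1, -225.0, 309.8]
tcp_rot: [-3.142, -0.0, 2.799]
contact_force: [0.3, -1.1, 0.4]
opening: -0.003
clock: 12.25
eef_pos: [425.1, -225.0, 309.8]
tcp_rot: [-3.142, 0.0, 2.799]
contact_force: [-0.1, -0.3, 0.6]
opening: -0.002
0.7330823529411765
12.35
```

View pics/cmp.png

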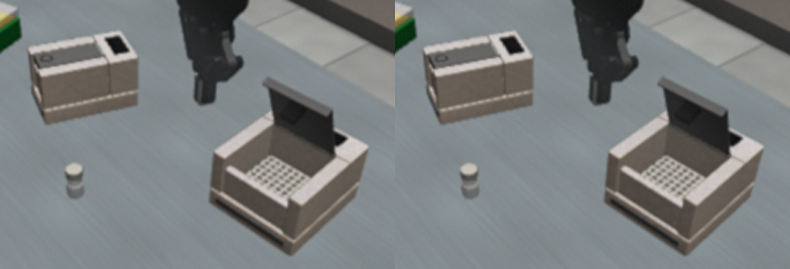

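View pics/top5.png

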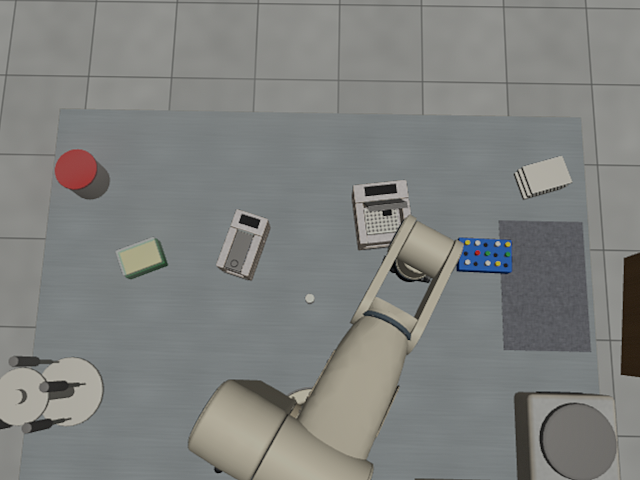

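The wide hatch stands open with its edge at about (420, 228) in the side image, unchanged from 9.8 s to 12.3 s. The narrow hatch is shut, and the vial, rack and box have not moved. Before handing in I check the opening angle.

```bash
python3 - <<'E'
from rig import *
from h import *
f=grab_frame("side")
h=np.array([576+99.4,-206.7+12,107]);d=np.array([.993,.115,0])
for a in(0.8,1.0,1.2):
    p=h-d*118*np.cos(a)+np.array([0,0,118*np.sin(a)])+3*(np.array([0,0,1])*np.cos(a)+d*np.sin(a));print(a,np.round(proj(f,p),1))
print(sense()["contact_force"]);sign_off()
E
```

```text
0.8 [406.  243.8]
1.0 [412.  235.1]
1.2 [418.3 227.5]
[-0.75552208  0.33919601 -0.53140522]
the job is handed in; nothing more can be done
```

The wide hatch (right-hand unit) is open and stayed open by itself, and the job is handed in.

- **Press:** I pressed once at the ring mark with the closed fingertips. The hatch went down to its hard stop, with the finger at z about 100 mm and about 9 N of force. I then withdrew up and to the front.
- **Watching:** The side pictures from 9.8 s and 12.3 s show the hatch open and unchanged. Its edge is seen at about (420, 228), and 1.2 rad predicts (418, 228), so it is fully open.
- **Rest of the scene:** The narrow hatch is still shut, and the vial, rack and tip box are where they stood, judged by eye in the pictures. The robot stands clear and reads no contact beyond sensor noise.

No check failed. The two cameras disagreed by about 3 mm on the ring position, so I aimed between them. The drag pointer is out of sight and was not checked.

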